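# Light the heat-lamp gas line at the serving pass

## Robot

A 7-joint arm with a two-finger parallel gripper is mounted at the origin on the work surface. World frame = base frame: x ahead of the robot, y to its left, z up, the work surface at z = 0. Lengths are in m, angles in rad, forces in N, time in s.
With the tool pointing down it reaches from about 0.4 to 0.875 m from the base axis. Payload 19.3 kg.
Tool frame: the origin (TCP) lies between the finger pads, 19 mm behind the fingertips; this is the grasp point; z points along the fingers, y is the line along which they close (so a half turn about z gives the same grasp; the last joint's range is limited). The gripper opens to 85 mm and grips with 20 to 120 N. Pads are 22 mm wide; open, the fingers measure 114 mm over their backs; the gripper's body (76 mm by 85 mm) begins 54 mm behind the grasp point. The pads swing forward as they close: fully open they stand 13 mm farther back than shut.
Start: joints at [-1.184, 0.521, -0.036, 1.599, 0.021, 1.021, -0.113], TCP at [0.276, 0.561, 0.25] pointing down, gripper open.
Joint ranges: [-2.91, 2.91], [-0.3, 2.13], [-1.5, 1.42], [0.17, 2.43], [-1.26, 4.41], [0.16, 1.93], [-2.52, 2.52]. Speed limits (rad/s): [1.89, 1.89, 2.39, 2.39, 3.01, 3.01, 3.01].

## Interface

Orientations are given as [roll, pitch, yaw] about the fixed x, y, z axes, in that order (R = Rz(yaw) Ry(pitch) Rx(roll)).
In Python, from workcell import bot, grab_frame, regions_of gives the robot as it stands. The module is installed in compiled form; this text tells all that it offers.
- The arm moves only by the tool play_rows, never from a script. Its argument "plan" is a list of rows, each a list of 3 entries, a list of its own where there are three numbers: the shift along the tool's x, y, z in units of 2.5 cm (1.0 is 2.5 cm), then the turn, a rotation vector about the tool's x, y, z in units of 0.15 rad (1.0 is 0.15 rad), then the closure, from -1 (fully open) to 1 (shut). In form: [[[tx, ty, tz], [rx, ry, rz], jaw], ...]. A call has 1 to 20 rows; each row shifts and turns the commanded pose from where the row before left it, along the tool's axes as they then stand; what a row does not reach is not made up. A row lasts 1/8 s, in which the tool goes at most 62.5 mm and 10.7 degrees, less where a joint would pass 70% of its speed; a pose out of reach is approached as far as the arm can. A call with a number of a shift or a turn outside -1 to 1 is refused whole. A call with a gripper value outside its range is refused whole. The fingers move at their own pace and stop on an object; "newtons" is the grip in N (left out, the last holds). Time passes only in rows, so rows that do not move let the fingers close. It gives the time, the measured TCP pose, the force, the opening and the grip force at its end, in the units of the state.
- bot.observe(): the state, without advancing time (a new reading comes with each control period).
- grab_frame(name): name is "side" or "top" or "wrist"; returns a dict with "pixels" (420x560x3 uint8, red, green, blue), "depth" (420x560 float32, m along the optical axis (not along the pixel's ray), 0 where there is no reading), "camera_matrix" (3x3 intrinsics, pixels), "R" (3x3) and "t" (3): a world point X has camera coordinates R X + t. Camera axes: x right, y down, z forward; pixel columns grow to the right and rows downward; lengths in m; the calibration is good to about 2 mm. A picture is of the moment at which its call begins.
- bot.job_done(): hands the job in; it is judged then, once.
Trained networks look in the newest picture that a camera, given by its name, has taken for a name from the list of things; names that differ only in an ending like _2 or _b are one class to them, and where a whole thing is asked for, a point or a joint stands for the part that bears it (a point fixed in the world has none). Each returns a list of dicts, best first, with "p" (0 to 1); they miss things now and then, are a little off and sometimes report something else, mostly with a low value. They report only what shows in the picture. A call takes as long as a camera call. They do not tell look-alikes from the thing itself.
- regions_of(thing, camera): "mask" (420x560 bool, what is visible of it) and "box" ([left, top, right, bottom] in pixels, round what is visible of it).
The state is a dict: "clock": time; "qpos": joint angles; "qd": joint speeds; "joint_efforts": joint torques, N m; "position": TCP position; "tool_rot": TCP orientation; "force": force on the tool from outside, world axes, zero at the start; "moment": the same for the moment, N m; "grip_width": finger opening in m; "finger_force": force on a finger pad.
Only numpy, scipy, OpenCV 4.12 (cv2) and the standard library are available. Lean on these libraries where they do the work, as an engineer would, in place of code of your own. Each camera call takes 0.05 s, during which the arm holds its last target. There are 200 camera calls.

## Task

Start the gas supply of the food-warming lamps: turn the yellow gas handle under the lamp bar fully open, a quarter turn until it rests on its stop, without forcing it. Then press the white purge button all the way in and let it come up, and after that press the green ignition button all the way in and keep it down for about two seconds before letting go. Press nothing else: leave the red stop button, the blue water handle, and the tumbler, bowl, dish and spoon that stand by the cocks, as they are.

Things in the scene. Friction and masses are not known exactly. Their poses are not given: they have to be found in the camera images.
- gas_handle (a joint): Yellow quarter-turn handle. 0 = closed: points from the pivot to the cock's -x (to the robot), sloping 35 degrees down. 1.571 = fully open, on its stop: level, pointing to the cock's -y, in line with the pipes. Its axis passes through gas_pivot and leans 35 degrees from vertical to the cock's -x; positive is counterclockwise from above. Stays where left; needs about 0.4 N m.
- gas_pivot (a point): Centre of the yellow handle's turning axis, at mid-thickness of the handle (181 mm above the table); axes are those of body gas_cock (x away from the robot, z up), not those of the leaning axis.
- gas_grip (a point): Point on the centreline of the yellow sleeve, 85 mm from the pivot. The sleeve is 22 mm wide, 18 mm thick, and reaches from 35 to 130 mm from the pivot; own -x runs outward along the handle, own z is the leaning turning axis. 30 mm of free space lies beneath the sleeve.
- gas_cock: Brass ball valve (50 mm diameter) between two upright copper pipes (28 mm diameter, 124 mm apart along own y, 36 mm radius feet), 165 mm tall, fixed; origin on the table midway between the pipes. Its handle is yellow.
- water_handle (a joint): Same kind of handle, blue sleeve, on the water cock; leave as found.
- water_grip (a point): Point on the centreline of the blue sleeve, 85 mm from its pivot.
- water_cock: Identical fixed valve with a blue handle, about 0.22 m to one side of the gas cock (either side).
- gantry: Fixed heat-lamp bar over both cocks: own x from -60 to -10 mm, own y from -400 to +200 mm, underside 295 mm and top 350 mm above the table, on 26 mm posts at own x = +40, y = -380 and +180 mm. Origin on the table. The cocks stand at own x = 0, so the bar hangs right above the handle pivots and a tool pointing straight down has no room there.
- white_button_top (a point): Centre of the white button's pressing face (36 mm diameter). Own z points out of the face, 35 degrees from vertical toward the robot.
- green_button_top (a point): Same for the green button.
- red_button_top (a point): Same for the red button.
- white_button (a joint): Travel of the white button, m: 0 = up, 0.007 = fully down; spring return, about 5 N when fully down. It stands on a grey station 66 mm wide with a sloping face; three such stations stand 75 mm apart in a row, the colours in any order.
- green_button (a joint): Travel of the green button, as for the white one.
- red_button (a joint): Travel of the red button, as for the white one.
- tumbler: Loose steel tumbler, 64 mm diameter, 90 mm tall; origin under its centre.
- soup_bowl: Loose white bowl, 130 mm diameter, 55 mm tall; origin under its centre.
- side_dish: Loose white oblong dish, 146 x 76 x 26 mm; origin under its centre.
- spoon: Loose spoon lying on the table; origin underneath.
Mind the look-alikes: they are no part of the job. What is shaped like the tumbler but orange is not meant.

How it is judged:
By the outcome, as a careful person would: the job done as asked, in the order asked, and still so for the second after the job is handed in, with the robot touching nothing.
It also fails if it takes over 64 s, if anything falls off the work surface, if the arm or the gripper's body presses on something with over 40 N, if the wrist force passes 120 N, or if a joint passes its speed limit or range.

## Working session

There is one attempt and no reset: what is moved stays moved. The work goes in short steps, Python scripts to look and compute and a tool call to move; the robot and the scene stay as the last step left them, time stands still between calls to the robot, and variables do not carry over. Pictures are saved under pics/ and viewed, at most 10 in all, crops included, and the job is handed in when it is done.

Besides the shell and the picture viewer there is one more tool, called after "Emit:" by a JSON object that holds its "name" and its "arguments". play_rows: Moves the arm, as the interface text tells. Its arguments: {"type":"object","properties":{"plan":{"type":"array"},"newtons":{"type":"number"}},"required":["plan"]}

```bash
mkdir -p pics; cat > h.py <<'E'
import numpy as np, cv2
from workcell import bot, grab_frame, regions_of
def pts(f,mask):
    v,u=np.nonzero(mask&(f["depth"]>0)); d=f["depth"][v,u]; K=f["camera_matrix"]
    c=np.stack([(u-K[0,2])/K[0,0]*d,(v-K[1,2])/K[1,1]*d,d],1)
    return (c-f["t"])@f["R"]
E
python3 - <<'E'
from h import *
s=bot.observe(); print({k:np.round(v,3) for k,v in s.items()})
for n in ("side","top"):
    f=grab_frame(n); cv2.imwrite(f"pics/{n}0.png",f["pixels"][:,:,::-1])
    print(n,"cam at",np.round(-f["R"].T@f["t"],3))
    for th in ("gas_handle","gas_grip","gas_cock","water_cock","water_handle","white_button","green_button","red_button","tumbler","soup_bowl","side_dish","spoon","gantry"):
        for r in regions_of(th,n)[:3]:
            if r["p"]<.3: continue
            p=pts(f,r["mask"]); 
            if len(p)<5: continue
            c=f["pixels"][r["mask"]].mean(0).astype(int)
            print(th,round(r["p"],2),np.array(r["box"]).astype(int),"med",np.round(np.median(p,0),3),"lo",np.round(np.percentile(p,3,0),3),"hi",np.round(np.percentile(p,97,0),3),c)
E
```

```text
{'clock': np.float64(0.0), 'qpos': array([-1.184,  0.522, -0.036,  1.6  ,  0.021,  1.021, -0.113]), 'qd': array([ 0.001, -0.   ,  0.001,  0.   , -0.002,  0.001, -0.001]), 'joint_efforts': array([ 1.0000e-03, -9.2712e+01,  1.9810e+00, -3.6995e+01,  1.8000e-02,
        8.0000e-03,  0.0000e+00]), 'position': array([0.276, 0.561, 0.249]), 'tool_rot': array([-3.14 ,  0.   ,  2.685]), 'force': array([ 0.106,  0.453, -0.245]), 'moment': array([-0.019,  0.036, -0.049]), 'finger_force': np.float64(0.0), 'grip_width': np.float64(0.085)}
side cam at [ 0.388 -0.583  0.742]
gas_handle 0.95 [303 150 361 206] med [0.541 0.029 0.151] lo [0.491 0.009 0.112] hi [0.6   0.057 0.191] [180 154  48]
gas_grip 0.66 [304 156 364 202] med [0.545 0.03  0.153] lo [0.495 0.011 0.117] hi [0.6   0.057 0.192] [180 154  49]
gas_grip 0.35 [304 147 377 251] med [0.606 0.022 0.109] lo [ 0.503 -0.031  0.006] hi [0.64  0.118 0.187] [145 115  68]
gas_cock 0.94 [303 147 378 252] med [0.607 0.021 0.11 ] lo [ 0.5   -0.033  0.006] hi [0.64  0.113 0.188] [145 115  67]
water_cock 0.88 [316 225 413 352] med [ 0.602 -0.183  0.096]
[... 3163 characters left out ...]
1 291] med [0.261 0.242 0.035] lo [ 0.236  0.207 -0.   ] hi [0.292 0.262 0.094] [172 112  54]
tumbler 0.58 [311 200 334 220] med [ 0.444 -0.069  0.024] lo [ 0.414 -0.093 -0.001] hi [ 0.468 -0.038  0.093] [174 173 173]
soup_bowl 0.6 [256 194 300 241] med [0.424 0.057 0.023] lo [0.367 0.001 0.001] hi [0.479 0.113 0.057] [193 191 184]
side_dish 0.72 [385 188 441 232] med [ 0.442 -0.334  0.008] lo [ 0.388 -0.397  0.   ] hi [ 0.5   -0.267  0.029] [226 227 221]
spoon 0.79 [350 173 357 244] med [ 0.446 -0.167  0.014] lo [ 0.36  -0.177 -0.001] hi [ 0.548 -0.153  0.023] [164 162 162]
gantry 0.6 [204 105 471 156] med [ 0.584 -0.092  0.344] lo [ 0.555 -0.371  0.21 ] hi [0.661 0.201 0.35 ] [175 175 175]
```

```bash
python3 - <<'E'
from h import *
f=grab_frame("side")
hsv=cv2.cvtColor(f["pixels"],cv2.COLOR_RGB2HSV)
def col(p): pass
for th,box in (("white",[273,134,298,155]),("red",[257,122,278,141]),("green",[233,106,252,129])):
    m=np.zeros((420,560),bool); m[box[1]:box[3],box[0]:box[2]]=1
    H,S,V=hsv[...,0],hsv[...,1],hsv[...,2]
    m&= {"white":(S<30)&(V>200),"red":((H<8)|(H>172))&(S>150),"green":(H>40)&(H<85)&(S>90)}[th]
    p=pts(f,m); p=p[(p[:,2]>.098)&(p[:,2]<.124)]; c=np.median(p,0)
    for _ in range(3):
        q=p-p.mean(0); n=np.linalg.svd(q)[2][2]; n*=np.sign(n[2]); p=p[np.abs(q@n)<.003]
    print(th,len(p),np.round((p.min(0)+p.max(0))/2,4),np.round(p.mean(0),4),"n",np.round(n,3),"tilt",np.degrees(np.arccos(n[2])),"az",np.degrees(np.arctan2(-n[1],-n[0])))
for th,cs in (("gas_handle",(18,40)),("water_handle",(100,125))):
    r=regions_of(th,"side")[0]; m=(hsv[...,0]>cs[0])&(hsv[...,0]<cs[1])&(hsv[...,1]>100)&r["mask"]
    p=pts(f,m); p=p[p[:,2]>.08]; c=p.mean(0); d=np.linalg.svd(p-c)[2][0]; d*=np.sign(d[0]); t=(p-c)@d
    print(th,len(p),"c",c.round(4),"d",d.round(3),"yaw",np.degrees(np.arctan2(d[1],d[0])),"slope",np.degrees(np.arcsin(d[2])),"ends",(c+d*t.min()).round(3),(c+d*t.max()).round(3))
r=regions_of("gantry","top" if 0 else "side")[0]; p=pts(f,r["mask"]); p=p[p[:,2]>.335]
h=cv2.minAreaRect(p[:,:2].astype(np.float32)*1000); print("gantry",h, cv2.boxPoints(h))
big=cv2.resize(f["pixels"][60:380,180:480],None,fx=1.8,fy=1.8,interpolation=cv2.INTER_CUBIC); cv2.imwrite("pics/side1.png",big[:,:,::-1])
E
```

```text
white 137 [0.4698 0.2048 0.1109] [0.4695 0.203  0.1115] n [-0.355 -0.428  0.831] tilt 33.809522498759954 az 50.32895255048794
red 130 [0.4269 0.2646 0.1112] [0.4265 0.2635 0.1111] n [-0.267 -0.518  0.812] tilt 35.674618514341574 az 62.7542789215977
green 120 [0.3821 0.3261 0.11  ] [0.3825 0.3248 0.1112] n [-0.315 -0.509  0.801] tilt 36.73944724854201 az 58.22384325463685
gas_handle 537 c [0.526  0.0237 0.1419] d [0.801 0.24  0.549] yaw 16.646925048556344 slope 33.27640860829239 ends [0.487 0.012 0.115] [0.563 0.035 0.167]
water_handle 707 c [ 0.5186 -0.1766  0.1405] d [0.818 0.004 0.575] yaw 0.26990229572107655 slope 35.09184377846303 ends [ 0.48  -0.177  0.113] [ 0.556 -0.176  0.167]
gantry ((614.1806030273438, -86.56729125976562), (595.1954345703125, 114.82604217529297), 89.20174407958984) [[ 552.6271  -383.33627]
 [ 667.442   -384.936  ]
 [ 675.73413  210.20169]
 [ 560.9192   211.80142]]
```

View pics/side0.png

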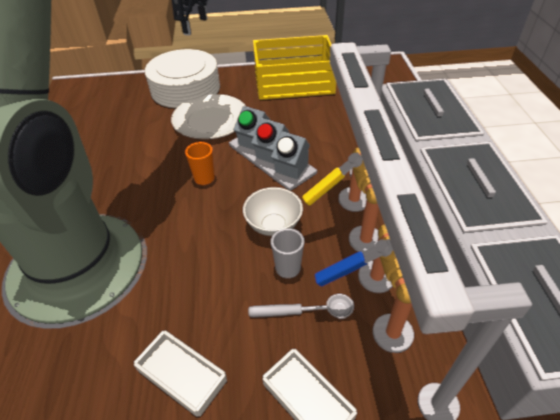

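The side picture shows the yellow handle at about (323,187), angled towards the blue one. The blue handle is at (340,268), and the green, red and white buttons are at (247,118), (266,131) and (286,146). The gas handle reads about 14° already turned. I'll move in with the fingers shut, then tilt the tool to push the sleeve.

Emit:
{"name": "play_rows", "arguments": {"plan": [[[-0.72,-0.675,0],[0,0,0],1],[[-0.72,-0.675,0],[0,0,0],1],[[-0.72,-0.675,0],[0,0,0],1],[[-0.72,-0.675,0],[0,0,0],1],[[-0.72,-0.675,0],[0,0,0],1],[[-0.72,-0.675,0],[0,0,0],1],[[-0.72,-0.675,0],[0,0,0],1],[[-0.72,-0.675,0],[0,0,0],1],[[-0.72,-0.675,0],[0,0,0],1],[[-0.72,-0.675,0],[0,0,0],1],[[-0.72,-0.675,0],[0,0,0],1],[[-0.72,-0.675,0],[0,0,0],1],[[-0.72,-0.675,0],[0,0,0],1],[[-0.72,-0.675,0],[0,0,0],1],[[-0.72,-0.675,0],[0,0,0],1],[[-0.72,-0.675,0],[0,0,0],1],[[-0.72,-0.675,0],[0,0,0],1],[[-0.72,-0.675,0],[0,0,0],1],[[-0.72,-0.675,0],[0,0,0],1],[[-0.72,-0.675,0],[0,0,0],1]]}}

```text
clock: 4.1
position: [0.4501, 0.0981, 0.2501]
tool_rot: [3.141, 0.0, 2.685]
force: [-0.3, 0.9, -0.4]
grip_width: -0.0002
finger_force: 0.0
```

```bash
cat >> h.py <<'E'
from scipy.spatial.transform import Rotation as Ro
def pose():
    s=bot.observe(); return np.array(s["position"]),Ro.from_euler("xyz",s["tool_rot"]),s
def target(z,y):
    z=np.array(z,float);z/=np.linalg.norm(z);y=np.array(y,float);y-=z*(y@z);y/=np.linalg.norm(y)
    return Ro.from_matrix(np.stack([np.cross(y,z),y,z],1))
def go(P,R,pr=True):
    p,r,s=pose(); d=r.inv().apply(np.array(P)-p)/.025; w=(r.inv()*R).as_rotvec()/.15
    dT=R.inv().apply(np.array(P)-p)/.025
    print("pos",p.round(4),"F",np.round(s["force"],1),"t",round(float(s["clock"]),2),"\nturn units",w.round(2),"shift units (now axes)",d.round(2),"(after turn)",dT.round(2))
    return d,w,dT
E
python3 - <<'E'
from h import *
a=np.radians(50); go([.49,.085,.16],target([np.sin(a),0,-np.cos(a)],[0,1,0]))
f=grab_frame("wrist"); cv2.imwrite("pics/w1.png",f["pixels"][:,:,::-1])
print(np.round(pose()[2]["qpos"],2))
E
```

```text
pos [0.4501 0.0981 0.2501] F [-0.3  0.9 -0.4] t 4.1 
turn units [-1.33 -5.71 -2.85] shift units (now axes) [-1.66  0.23  3.6 ] (after turn) [ 1.73 -0.52  3.54]
[-0.44  0.26  0.13  2.02 -0.04  0.86  0.82]
```

Emit:
{"name": "play_rows", "arguments": {"plan": [[[0,0,0],[-0.166,-0.714,-0.356],1],[[0,0,0],[-0.166,-0.714,-0.356],1],[[0,0,0],[-0.166,-0.714,-0.356],1],[[0,0,0],[-0.166,-0.714,-0.356],1],[[0,0,0],[-0.166,-0.714,-0.356],1],[[0,0,0],[-0.166,-0.714,-0.356],1],[[0,0,0],[-0.166,-0.714,-0.356],1],[[0,0,0],[-0.166,-0.714,-0.356],1]]}}

```text
clock: 5.15
position: [0.4438, 0.0838, 0.2331]
tool_rot: [-3.103, 0.551, 3.004]
force: [-0.4, 0.6, -0.9]
grip_width: -0.0002
finger_force: 0.0
```

```bash
python3 - <<'E'
from h import *
a=np.radians(50); go([.49,.085,.16],target([np.sin(a),0,-np.cos(a)],[0,1,0]))
print(np.round(pose()[2]["qpos"],2), pose()[1].as_matrix()[:,2])
f=grab_frame("wrist"); cv2.imwrite("pics/w1.png",f["pixels"][:,:,::-1])
E
```

```text
pos [0.4438 0.0838 0.2331] F [-0.4  0.6 -0.9] t 5.15 
turn units [-0.86 -2.15 -0.66] shift units (now axes) [-0.02  0.43  3.43] (after turn) [1.05 0.05 3.3 ]
[-0.28  0.14 -0.33  2.41  1.18  0.47 -0.22] [ 0.51308555 -0.10999722 -0.85126014]
```

View pics/w1.png

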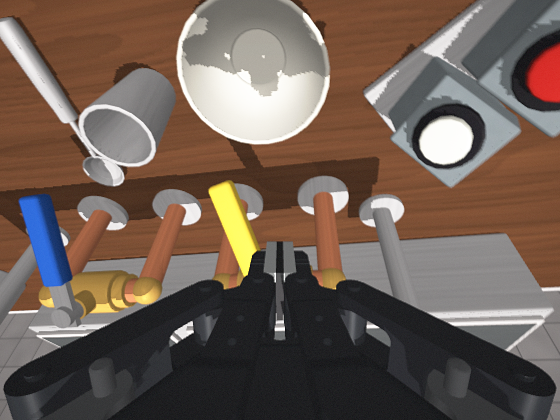

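Emit:
{"name": "play_rows", "arguments": {"plan": [[[0,0.1,0.85],[0,0,0],1],[[0,0.1,0.85],[0,0,0],1],[[0,0.1,0.85],[-0.1,0,0],1],[[0,0.1,0.7],[-0.2,-0.5,-0.15],1],[[0,0,0],[-0.2,-0.5,-0.15],1],[[0,0,0],[-0.2,-0.5,-0.15],1],[[0,0,0],[-0.2,-0.5,-0.15],1]]}}

```text
clock: 6.08
position: [0.4703, 0.0877, 0.1136]
tool_rot: [-2.967, 0.555, -3.068]
force: [-0.2, 0.4, -0.7]
grip_width: 0.0001
finger_force: 0.0
```

```bash
python3 - <<'E'
from h import *
a=np.radians(50); go([.505,.06,.12],target([np.sin(a),0,-np.cos(a)],[0,1,0]))
print(np.round(pose()[2]["qpos"],2), pose()[1].as_matrix()[:,2])
f=grab_frame("wrist")
hsv=cv2.cvtColor(f["pixels"],cv2.COLOR_RGB2HSV)
m=(hsv[...,0]>20)&(hsv[...,0]<36)&(hsv[...,1]>150)&(hsv[...,2]>110)
p=pts(f,m); p=p[(p[:,2]>.09)&(p[:,2]<.22)]; c=p.mean(0); d=np.linalg.svd(p-c)[2][0]; d*=np.sign(d[0]);t=(p-c)@d
print("yel",len(p),c.round(4),d.round(3),(c+d*t.min()).round(3),(c+d*t.max()).round(3))
cv2.imwrite("pics/w2.png",f["pixels"][:,:,::-1])
m=(hsv[...,1]<35)&(hsv[...,2]>190); m[:, :300]=0
p=pts(f,m);k=(abs(p[:,2]-.111)<.014)&(np.hypot(p[:,0]-.469,p[:,1]-.204)<.03);p=p[k]
if len(p)>20:
    q=p-p.mean(0);n=np.linalg.svd(q)[2][2];print("white",len(p),p.mean(0).round(4),n.round(3))
E
```

```text
pos [0.4703 0.0877 0.1136] F [-0.2  0.4 -0.7] t 6.08 
turn units [-0.83 -2.08  0.56] shift units (now axes) [-1.24 -1.11  0.67] (after turn) [-1.09 -1.11  0.9 ]
[ 0.28  0.74 -1.11  2.43  1.77  1.07 -0.55] [ 0.52996074 -0.135143   -0.83718456]
yel 1689 [0.493  0.0252 0.1198] [ 0.903 -0.428  0.037] [0.433 0.054 0.117] [ 0.652 -0.05   0.126]
white 3451 [0.4703 0.1999 0.1088] [ 0.323  0.478 -0.817]
```

View pics/w2.png

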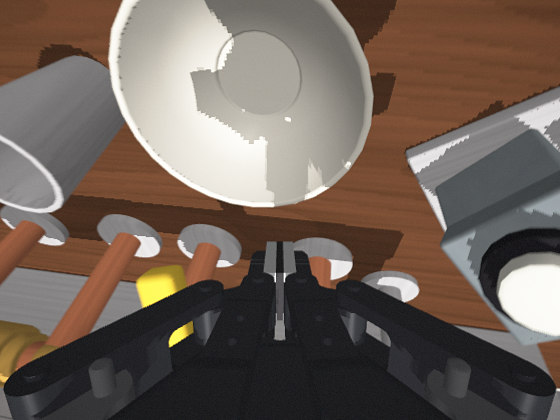

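The wrist picture shows the closed fingers at (280,280), with the sleeve end to their left at (165,300) and the bowl well below. The elbow is at its limit, so I'll use about 33° of tilt. That still clears the bar.

```bash
python3 - <<'E'
from h import *
a=np.radians(33); go([.51,.065,.13],target([np.sin(a),0,-np.cos(a)],[0,1,0]))
E
```

```text
pos [0.4684 0.0891 0.1095] F [-1.8 -1.8 -2.3] t 6.12 
turn units [-0.87 -0.16  0.43] shift units (now axes) [-1.78 -1.05  0.31] (after turn) [-1.84 -0.96  0.22]
```

Emit:
{"name": "play_rows", "arguments": {"plan": [[[-0.6,-0.3,0.1],[0,0,0],1],[[-0.6,-0.3,0.1],[-0.2,0,0.1],1],[[-0.6,-0.3,0.1],[-0.3,-0.1,0.15],1],[[0,-0.1,0],[-0.3,-0.05,0.15],1],[[0,0,0],[0,0,0],1]]}}

```text
clock: 6.75
position: [0.5118, 0.0634, 0.134]
tool_rot: [-3.124, 0.581, -3.139]
force: [-0.0, -0.3, -0.7]
grip_width: -0.0004
finger_force: 0.0
```

```bash
python3 - <<'E'
from h import *
a=np.radians(33); go([.505,.042,.121],target([np.sin(a),0,-np.cos(a)],[0,1,0]))
print(np.round(pose()[2]["qpos"],2), pose()[1].as_matrix()[:,2])
E
```

```text
pos [0.5118 0.0634 0.134 ] F [-0.  -0.3 -0.7] t 6.75 
turn units [-0.11  0.04  0.01] shift units (now axes) [ 0.51 -0.85  0.3 ] (after turn) [ 0.51 -0.86  0.29]
[ 0.51  0.7  -1.14  2.38  1.87  0.85 -0.45] [ 0.5491632  -0.0160058  -0.83556184]
```

```bash
cat >> h.py <<'E'
PIV=np.array([.594,.043,.181])
def arc(th,r=.105,gap=0.,R=None):
    th=np.radians(th);o=np.cos(th)*np.array([-.819,0,-.574])+np.sin(th)*np.array([0,-1,0])
    t=np.sin(th)*np.array([.819,0,.574])+np.cos(th)*np.array([0,-1,0])
    off=.011+min(.0145/max(abs(t[1]),1e-6),.011/max(np.hypot(t[0],t[2]),1e-6))
    return PIV+r*o-(off+gap)*t
E
python3 - <<'E'
from h import *
p,r,s=pose()
prev=p
for th in list(range(14,96,6)):
    P=arc(th); print(th,P.round(3),(r.inv().apply(P-prev)/.025).round(2)); prev=P
E
```

```text
14 [0.505 0.043 0.119] [ 0.55 -0.82  0.38]
20 [0.506 0.032 0.119] [-0.02 -0.43  0.01]
26 [0.507 0.021 0.12 ] [-0.06 -0.42  0.01]
32 [0.509 0.011 0.121] [-0.09 -0.41  0.  ]
38 [0.512 0.001 0.123] [-0.14 -0.4   0.  ]
44 [ 0.517 -0.011  0.127] [-0.25 -0.47 -0.  ]
50 [ 0.523 -0.021  0.131] [-0.29 -0.42 -0.  ]
56 [ 0.529 -0.03   0.136] [-0.32 -0.37 -0.  ]
62 [ 0.537 -0.039  0.141] [-0.35 -0.33 -0.01]
68 [ 0.544 -0.046  0.146] [-0.38 -0.28 -0.01]
74 [ 0.553 -0.052  0.152] [-0.4  -0.24 -0.01]
80 [ 0.561 -0.057  0.158] [-0.42 -0.19 -0.01]
86 [ 0.57  -0.06   0.164] [-0.43 -0.15 -0.01]
92 [ 0.579 -0.063  0.17 ] [-0.44 -0.1  -0.01]
```

Emit:
{"name": "play_rows", "arguments": {"plan": [[[0.55,-0.3,0.38],[0,0,0],1],[[0,-0.5,0],[0,0,0],1],[[0,-0.2,0],[0,0,0],1],[[0,-0.23,0],[0,0,0],1],[[-0.03,-0.21,0],[0,0,0],1],[[-0.03,-0.21,0],[0,0,0],1],[[-0.05,-0.2,0],[0,0,0],1],[[-0.05,-0.2,0],[0,0,0],1]]}}

```text
clock: 7.75
position: [0.509, 0.0134, 0.1219]
tool_rot: [-3.127, 0.583, -3.139]
force: [0.4, 5.8, -1.2]
grip_width: 0.0
finger_force: 2.0
```

```bash
cat >> h.py <<'E'
def yel(cam):
    f=grab_frame(cam);hsv=cv2.cvtColor(f["pixels"],cv2.COLOR_RGB2HSV)
    m=(hsv[...,0]>20)&(hsv[...,0]<36)&(hsv[...,1]>110)
    p=pts(f,m); k=np.linalg.norm(p-PIV,axis=1)<.15; p=p[k&(p[:,2]>.09)&(p[:,2]<.22)]
    n=np.array([-.574,0,.819]); v=p-PIV; v=v[abs(v@n)<.02]
    e=v@np.array([-.819,0,-.574]);g=v@np.array([0,-1,0])
    c=np.stack([e,g],1);d=np.linalg.svd(c-c.mean(0))[2][0];d*=np.sign(d@c.mean(0))
    print(cam,len(v),"theta mean",np.degrees(np.arctan2(*c.mean(0)[::-1])).round(1),"dir",np.degrees(np.arctan2(d[1],d[0])).round(1))
    return f
E
python3 - <<'E'
from h import *
for c in ("side","top"): f=yel(c)
a=np.radians(33); go(arc(38),target([np.sin(a),0,-np.cos(a)],[0,1,0]))
E
```

```text
side 607 theta mean 32.5 dir 31.4
top 281 theta mean 30.7 dir 33.8
pos [0.509  0.0128 0.1218] F [0.  2.  0.7] t 7.85 
turn units [-0.09  0.05  0.01] shift units (now axes) [-0.12 -0.47  0.02] (after turn) [-0.12 -0.47  0.01]
```

Emit:
{"name": "play_rows", "arguments": {"plan": [[[-0.06,-0.23,0],[0,-0.03,0],1],[[-0.06,-0.23,0],[0,-0.03,0],1],[[-0.12,-0.23,0],[0,-0.03,0],1],[[-0.12,-0.23,0],[0,-0.03,0],1],[[-0.15,-0.21,0],[0,-0.04,0],1],[[-0.15,-0.21,0],[0,-0.04,0],1],[[-0.16,-0.19,0],[0,-0.04,0],1],[[-0.16,-0.19,0],[0,-0.04,0],1],[[-0.18,-0.16,0],[0,-0.04,0],1],[[-0.18,-0.16,0],[0,-0.04,0],1],[[-0.19,-0.14,0],[0,-0.04,0],1],[[-0.19,-0.14,0],[0,-0.04,0],1],[[0,0,0],[0,0,0],1]]}}

```text
clock: 9.48
position: [0.544, -0.0449, 0.1475]
tool_rot: [-3.126, 0.65, -3.139]
force: [-0.7, 1.6, -1.0]
grip_width: 0.0005
finger_force: 0.3
```

```bash
python3 - <<'E'
from h import *
for c in ("side","top"): f=yel(c); cv2.imwrite(f"pics/{c}2.png",f["pixels"][:,:,::-1])
a=np.radians(36); go(arc(80),target([np.sin(a),0,-np.cos(a)],[0,1,0]))
print(pose()[2]["qpos"].round(2))
E
```

```text
side 581 theta mean 70.0 dir 68.0
top 312 theta mean 68.4 dir 71.2
pos [ 0.5439 -0.0448  0.1474] F [0.3 0.1 0.2] t 9.57 
turn units [-0.09  0.14  0.02] shift units (now axes) [-0.81 -0.47  0.09] (after turn) [-0.81 -0.47  0.06]
[ 0.8   0.68 -1.09  2.35  2.06  0.68 -0.33]
```

View pics/side2.png

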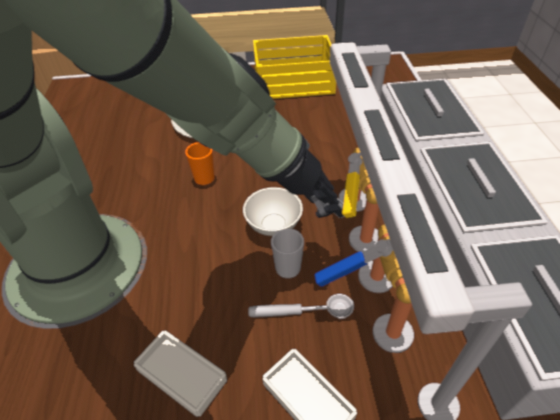

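The side picture shows the fingers at (325,203) pushing the yellow sleeve at (352,190), now about 69°. The gripper is clear of the bar. I'll continue slowly.

Emit:
{"name": "play_rows", "arguments": {"plan": [[[-0.2,-0.12,0.01],[0,0,0],1],[[-0.2,-0.12,0.01],[0,0,0],1],[[-0.2,-0.1,0.01],[0,0,0],1],[[-0.2,-0.1,0.01],[0,0,0],1],[[-0.2,-0.08,0],[0,0,0],1],[[-0.2,-0.08,0],[0,0,0],1]]}}

```text
clock: 10.32
position: [0.5683, -0.0594, 0.1649]
tool_rot: [-3.126, 0.649, -3.138]
force: [-2.5, 2.0, -4.0]
grip_width: -0.0003
finger_force: 2.0
```

```bash
python3 - <<'E'
from h import *
for c in ("side","top"): f=yel(c)
a=np.radians(36); go(arc(90),target([np.sin(a),0,-np.cos(a)],[0,1,0]))
E
```

```text
side 527 theta mean 86.2 dir 84.8
top 72 theta mean 80.0 dir 84.8
pos [ 0.5687 -0.0597  0.1653] F [-0.4 -0.8 -0.5] t 10.43 
turn units [-0.09  0.14  0.02] shift units (now axes) [-0.31 -0.09  0.08] (after turn) [-0.31 -0.09  0.07]
```

Emit:
{"name": "play_rows", "arguments": {"plan": [[[-0.08,-0.02,0],[0,0,0],1],[[-0.08,-0.02,0],[0,0,0],1],[[-0.08,-0.02,0],[0,0,0],1]]}}

```text
clock: 10.8
position: [0.5728, -0.0606, 0.1683]
tool_rot: [-3.127, 0.649, -3.138]
force: [-2.1, 1.3, -3.8]
grip_width: -0.0
finger_force: 2.0
```

Emit:
{"name": "play_rows", "arguments": {"plan": [[[-0.06,-0.01,0],[0,0,0],1]]}}

```text
clock: 10.92
position: [0.5734, -0.0608, 0.1688]
tool_rot: [-3.127, 0.647, -3.138]
force: [-8.4, 3.5, -8.1]
grip_width: -0.0001
finger_force: 5.7
```

Emit:
{"name": "play_rows", "arguments": {"plan": [[[-0.06,0,0],[0,0,0],1]]}}

```text
clock: 11.05
position: [0.5736, -0.0607, 0.1689]
tool_rot: [-3.128, 0.645, -3.138]
force: [-14.4, 2.7, -10.7]
grip_width: -0.0001
finger_force: 9.0
```

```bash
python3 - <<'E'
from h import *
f=yel("side")
a=np.radians(36); go(arc(90),target([np.sin(a),0,-np.cos(a)],[0,1,0]))
E
```

```text
side 513 theta mean 89.5 dir 88.3
pos [ 0.5736 -0.0607  0.1689] F [-11.1   2.2  -8.9] t 11.1 
turn units [-0.08  0.11  0.02] shift units (now axes) [-0.06 -0.05  0.08] (after turn) [-0.07 -0.05  0.07]
```

The handle is on its stop: the force rose with no motion, at 89.5°. Backing off.

Emit:
{"name": "play_rows", "arguments": {"plan": [[[0.3,0,0],[0,0,0],1],[[0.3,0,0],[0,0,0],1],[[0,0.1,-0.8],[0,0,0],1],[[0,0.3,-0.9],[0,0,0],1],[[0,0.5,-0.9],[0,0,0],1],[[0,0.7,-0.8],[0,0,0],1],[[0,0.9,-0.6],[0,0,0],1],[[0,0.9,-0.3],[0,0,0],1],[[0,0.9,0],[0,0,0],1],[[0,0.9,0],[0,0,0],1],[[0,0.5,0],[0,0,0],1],[[0,0,0],[0,0,0],1]]}}

```text
clock: 12.6
position: [0.4991, 0.0834, 0.245]
tool_rot: [-3.127, 0.649, -3.137]
force: [0.5, -0.8, -0.2]
grip_width: 0.0001
finger_force: 0.0
```

```bash
python3 - <<'E'
from h import *
yel("side")
f=grab_frame("wrist"); hsv=cv2.cvtColor(f["pixels"],cv2.COLOR_RGB2HSV); H,S,V=[hsv[...,i] for i in range(3)]
P=pts(f,np.ones((420,560),bool)); D=f["depth"]>0
for th,c,k in (("white",(.470,.204),(S<40)&(V>170)),("red",(.427,.264),((H<8)|(H>172))&(S>130)),("green",(.382,.326),(H>40)&(H<85)&(S>90))):
    q=P[k[D]]; q=q[(abs(q[:,2]-.111)<.016)&(np.hypot(q[:,0]-c[0],q[:,1]-c[1])<.03)]
    if len(q)<50: print(th,len(q)); continue
    for _ in range(4):
        v=q-q.mean(0); n=np.linalg.svd(v,full_matrices=False)[2][2]; n*=np.sign(n[2]); q=q[abs(v@n)<.0025]
    print(th,len(q),q.mean(0).round(4),((q.min(0)+q.max(0))/2).round(4),"size",np.ptp(q,0).round(3),n.round(3),"az",np.degrees(np.arctan2(-n[1],-n[0])).round(1),"tilt",np.degrees(np.arccos(n[2])).round(1))
cv2.imwrite("pics/w3.png",f["pixels"][:,:,::-1])
go([.44,.16,.2],target([.33,.47,-.82],[-.47,.33,0]))
print(pose()[2]["qpos"].round(2))
E
```

```text
side 504 theta mean 89.6 dir 88.8
white 2665 [0.4686 0.2046 0.1107] [0.4695 0.2048 0.11  ] size [0.034 0.031 0.022] [-0.329 -0.474  0.817] az 55.2 tilt 35.2
red 0
green 0
pos [0.4991 0.0822 0.2449] F [-0.2  0.5  0.2] t 12.7 
turn units [-3.85  0.19 -5.15] shift units (now axes) [ 2.96  3.12 -0.04] (after turn) [0.06 3.72 2.15]
[ 0.59  0.35 -1.21  2.35  1.56  0.63 -0.28]
```

View pics/w3.png

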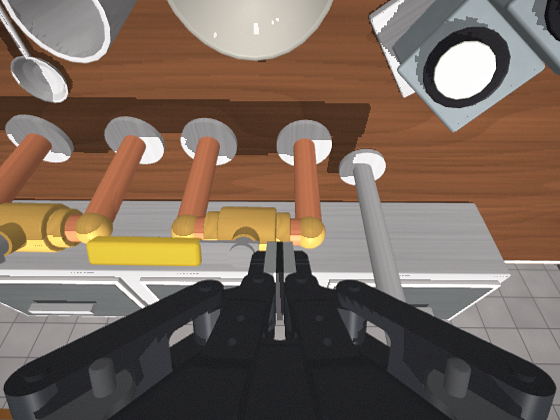

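The wrist picture shows the yellow sleeve lying level in line with the pipes at (145,250). The white button is at (465,68). Moving to the white button.

```bash
python3 - <<'E'
from h import *
N=np.array([-.329,-.474,.817])
go(np.array([.469,.2047,.1107])+.049*N,target(-N,[-.3,.95,0]))
E
```

```text
pos [0.4991 0.0822 0.2449] F [-0.2  0.5  0.2] t 12.7 
turn units [-3.59  1.21 -1.52] shift units (now axes) [3.74 4.01 1.83] (after turn) [2.33 3.   4.35]
```

Emit:
{"name": "play_rows", "arguments": {"plan": [[[0.2,0.4,0],[0,0,0],1],[[0.2,0.4,0],[-0.6,0.2,-0.25],1],[[0.2,0.4,0],[-0.6,0.2,-0.25],1],[[0.2,0.3,0],[-0.6,0.2,-0.25],1],[[0.2,0.3,0],[-0.6,0.2,-0.25],1],[[0.2,0.3,0],[-0.6,0.2,-0.25],1],[[0,0,0],[-0.6,0.2,-0.25],1],[[0,0,0],[0,0,0],1]]}}

```text
clock: 13.7
position: [0.4691, 0.1307, 0.2302]
tool_rot: [2.778, 0.508, -2.85]
force: [-0.1, 0.4, 0.2]
grip_width: 0.0002
finger_force: 0.0
```

```bash
python3 - <<'E'
from h import *
N=np.array([-.329,-.474,.817])
go(np.array([.469,.2047,.1107])+.044*N,target(-N,[-.3,.95,0]))
print(pose()[2]["qpos"].round(2))
E
```

```text
pos [0.4691 0.1307 0.2302] F [-0.1  0.4  0.2] t 13.7 
turn units [-0.03  0.02 -0.08] shift units (now axes) [1.58 1.01 3.53] (after turn) [1.56 1.02 3.54]
[ 0.99  0.68 -1.49  2.27  0.93  0.39  0.87]
```

Emit:
{"name": "play_rows", "arguments": {"plan": [[[0.4,0.25,0.7],[0,0,0],1],[[0.4,0.25,0.7],[0,0,0],1],[[0.4,0.25,0.7],[0,0,0],1],[[0.38,0.26,0.7],[0,0,0],1],[[0,0,0.7],[0,0,0],1],[[0,0,0],[0,0,0],1]]}}

```text
clock: 14.45
position: [0.4573, 0.1769, 0.158]
tool_rot: [2.789, 0.509, -2.844]
force: [-0.0, 0.8, 0.4]
grip_width: 0.0001
finger_force: 0.0
```

```bash
python3 - <<'E'
from h import *
N=np.array([-.329,-.474,.817])
go(np.array([.469,.2047,.1107])+.019*N,target(-N,[-.3,.95,0]))
print(pose()[2]["qpos"].round(2))
E
```

```text
pos [0.4573 0.1769 0.158 ] F [-0.   0.8  0.4] t 14.45 
turn units [-0.08  0.02 -0.04] shift units (now axes) [0.24 0.16 1.46] (after turn) [0.24 0.15 1.47]
[ 0.67  0.69 -1.21  2.35  1.73  0.27  0.02]
```

Emit:
{"name": "play_rows", "arguments": {"plan": [[[0.12,0.08,0.3],[0,0,0],1],[[0.12,0.08,0.3],[0,0,0],1],[[0,0,0.3],[0,0,0],1],[[0,0,0.25],[0,0,0],1],[[0,0,0],[0,0,0],1]]}}

```text
clock: 15.08
position: [0.4612, 0.1909, 0.1324]
tool_rot: [2.789, 0.51, -2.844]
force: [0.6, -0.3, 0.1]
grip_width: -0.0002
finger_force: 0.0
```

```bash
python3 - <<'E'
from h import *
N=np.array([-.329,-.474,.817])
go(np.array([.469,.2047,.1107])+.019*N,target(-N,[-.3,.95,0]))
print(pose()[2]["qpos"].round(2))
E
```

```text
pos [0.4612 0.1909 0.1324] F [ 0.6 -0.3  0.1] t 15.07 
turn units [-0.08  0.02 -0.05] shift units (now axes) [0.02 0.06 0.31] (after turn) [0.02 0.06 0.31]
[ 0.63  0.81 -1.24  2.35  1.87  0.4  -0.08]
```

Emit:
{"name": "play_rows", "arguments": {"plan": [[[0.02,0.06,0.16],[0,0,0],1],[[0,0,0.16],[0,0,0],1],[[0,0,0.1],[0,0,0],1]]}}

```text
clock: 15.45
position: [0.4637, 0.1969, 0.1239]
tool_rot: [2.79, 0.51, -2.844]
force: [-1.4, -1.5, 2.2]
grip_width: 0.0003
finger_force: 1.5
```

Emit:
{"name": "play_rows", "arguments": {"plan": [[[0,0,0.12],[0,0,0],1],[[0,0,0],[0,0,0],1]]}}

```text
clock: 15.7
position: [0.4647, 0.1983, 0.1215]
tool_rot: [2.789, 0.51, -2.844]
force: [-1.7, -1.7, 5.0]
grip_width: -0.0
finger_force: 2.2
```

Emit:
{"name": "play_rows", "arguments": {"plan": [[[0,0,0.08],[0,0,0],1],[[0,0,0],[0,0,0],1]]}}

```text
clock: 15.95
position: [0.4651, 0.199, 0.1203]
tool_rot: [2.79, 0.511, -2.843]
force: [-11.9, -14.7, 28.4]
grip_width: -0.0
finger_force: 17.0
```

White is bottomed: 7.2 mm of travel and the force jumped. Releasing and going to green.

Emit:
{"name": "play_rows", "arguments": {"plan": [[[0,0,-0.3],[0,0,0],1],[[0,0,-0.5],[0,0,0],1],[[0,0,-0.8],[0,0,0],1],[[0,0,-0.8],[0,0,0],1],[[0,0,0],[0,0,0],1]]}}

```text
clock: 16.58
position: [0.4456, 0.1703, 0.1697]
tool_rot: [2.793, 0.511, -2.844]
force: [1.0, 0.3, -0.5]
grip_width: -0.0001
finger_force: 0.0
```

```bash
python3 - <<'E'
from h import *
N=np.array([-.329,-.474,.817])
go(np.array([.382,.3255,.111])+.075*N,target(-N,[-.3,.95,0]))
print(pose()[2]["qpos"].round(2))
E
```

```text
pos [0.4456 0.1703 0.1697] F [ 1.   0.3 -0.5] t 16.57 
turn units [-0.11  0.03 -0.04] shift units (now axes) [1.67 5.63 0.93] (after turn) [1.63 5.63 1.02]
[ 0.7   0.63 -1.22  2.38  1.68  0.24  0.05]
```

Emit:
{"name": "play_rows", "arguments": {"plan": [[[0.2,0.7,0.1],[0,0,0],1],[[0.2,0.7,0.1],[0,0,0],1],[[0.2,0.7,0.1],[-0.05,0,0],1],[[0.2,0.7,0.1],[-0.05,0,0],1],[[0.2,0.7,0.1],[0,0,0],1],[[0.2,0.7,0.1],[0,0,0],1],[[0.2,0.7,0.1],[0,0,0],1],[[0.2,0.7,0.1],[0,0,0],1],[[0,0,0],[0,0,0],1]]}}

```text
clock: 17.7
position: [0.3715, 0.2954, 0.1821]
tool_rot: [2.777, 0.497, -2.837]
force: [-0.3, -0.2, -0.4]
grip_width: -0.0002
finger_force: 0.0
```

```bash
python3 - <<'E'
from h import *
N=np.array([-.329,-.474,.817])
f=grab_frame("wrist"); hsv=cv2.cvtColor(f["pixels"],cv2.COLOR_RGB2HSV); H,S,V=[hsv[...,i] for i in range(3)]
P=pts(f,np.ones((420,560),bool)); D=f["depth"]>0
q=P[((H>40)&(H<85)&(S>90))[D]]; q=q[(abs(q[:,2]-.111)<.016)&(np.hypot(q[:,0]-.382,q[:,1]-.326)<.03)]
if len(q)>50:
    v=q-q.mean(0); print(len(q),q.mean(0).round(4),((q.min(0)+q.max(0))/2).round(4),np.linalg.svd(v,full_matrices=False)[2][2].round(3))
go(np.array([.382,.3255,.111])+.029*N,target(-N,[-.3,.95,0]))
print(pose()[2]["qpos"].round(2))
cv2.imwrite("pics/w4.png",f["pixels"][:,:,::-1])
E
```

```text
1955 [0.3813 0.3258 0.1099] [0.3852 0.3277 0.1077] [-0.297 -0.495  0.817]
pos [0.3718 0.2948 0.1819] F [-0.1 -0.   0.6] t 17.75 
turn units [ 0.02 -0.08 -0.04] shift units (now axes) [ 0.7  -0.03  1.88] (after turn) [ 0.72 -0.02  1.87]
[ 0.43  0.74 -1.49  2.43  1.76  0.63 -0.36]
```

View pics/w4.png

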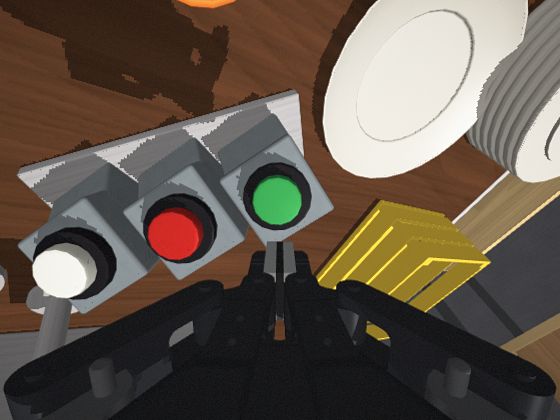

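The wrist picture shows green at (278,200) straight ahead of the fingers. Red is at (175,235) and white, back up, at (65,270). Descending onto green.

Emit:
{"name": "play_rows", "arguments": {"plan": [[[0.3,0,0.3],[0,0,0],1],[[0.3,0,0.4],[0,0,0],1],[[0.1,0,0.4],[0,0,0],1],[[0,0,0.4],[0,0,0],1],[[0,0,0.2],[0,0,0],1],[[0,0,0],[0,0,0],1]]}}

```text
clock: 18.5
position: [0.3777, 0.3138, 0.1414]
tool_rot: [2.78, 0.49, -2.835]
force: [-0.5, -0.5, -1.1]
grip_width: 0.0002
finger_force: 0.0
```

```bash
python3 - <<'E'
from h import *
N=np.array([-.329,-.474,.817])
go(np.array([.382,.3255,.111])+.021*N,target(-N,[-.3,.95,0]))
print(pose()[2]["qpos"].round(2))
E
```

```text
pos [0.3777 0.3138 0.1414] F [-0.5 -0.5 -1.1] t 18.5 
turn units [ 0.01 -0.13 -0.04] shift units (now axes) [ 0.32 -0.06  0.44] (after turn) [ 0.33 -0.06  0.43]
[ 0.33  0.91 -1.45  2.42  1.88  0.78 -0.42]
```

Emit:
{"name": "play_rows", "arguments": {"plan": [[[0.15,-0.03,0.12],[0,-0.05,0],1],[[0.15,-0.03,0.12],[0,-0.05,0],1],[[0,0,0.12],[0,0,0],1],[[0,0,0],[0,0,0],1]]}}

```text
clock: 19.0
position: [0.3782, 0.3171, 0.131]
tool_rot: [2.777, 0.501, -2.84]
force: [0.0, 0.4, -0.3]
grip_width: 0.0002
finger_force: 0.0
```

```bash
python3 - <<'E'
from h import *
N=np.array([-.329,-.474,.817])
go(np.array([.382,.3255,.111])+.019*N,target(-N,[-.3,.95,0]))
E
```

```text
pos [0.3782 0.3171 0.131 ] F [ 0.   0.4 -0.3] t 19.0 
turn units [ 0.01 -0.05 -0.04] shift units (now axes) [ 0.17 -0.03  0.1 ] (after turn) [ 0.18 -0.03  0.1 ]
```

Emit:
{"name": "play_rows", "arguments": {"plan": [[[0.15,-0.03,0.05],[0,0,0],1],[[0,0,0.12],[0,0,0],1],[[0,0,0.12],[0,0,0],1]]}}

```text
clock: 19.38
position: [0.3794, 0.3195, 0.1231]
tool_rot: [2.779, 0.5, -2.839]
force: [-1.5, -2.6, 1.6]
grip_width: 0.0001
finger_force: 2.0
```

Emit:
{"name": "play_rows", "arguments": {"plan": [[[0,0,0.08],[0,0,0],1]]}}

```text
clock: 19.5
position: [0.38, 0.3205, 0.1214]
tool_rot: [2.779, 0.499, -2.839]
force: [-4.0, -7.5, 9.2]
grip_width: -0.0
finger_force: 6.3
```

Emit:
{"name": "play_rows", "arguments": {"plan": [[[0,0,0.04],[0,0,0],1]]}}

```text
clock: 19.62
position: [0.3801, 0.3207, 0.121]
tool_rot: [2.779, 0.5, -2.839]
force: [-12.3, -25.1, 33.0]
grip_width: -0.0
finger_force: 21.2
```

Emit:
{"name": "play_rows", "arguments": {"plan": [[[0,0,-0.02],[0,0,0],1]]}}

```text
clock: 19.75
position: [0.38, 0.3205, 0.1214]
tool_rot: [2.779, 0.5, -2.839]
force: [-4.9, -9.3, 11.0]
grip_width: -0.0001
finger_force: 7.3
```

Still bottomed, at about 15 N against the 5 N spring. I'll hold here, then release.

Emit:
{"name": "play_rows", "arguments": {"plan": [[[0,0,0],[0,0,0],1],[[0,0,0],[0,0,0],1],[[0,0,0],[0,0,0],1],[[0,0,0],[0,0,0],1]]}}

```text
clock: 20.25
position: [0.38, 0.3205, 0.1214]
tool_rot: [2.779, 0.5, -2.839]
force: [-4.4, -11.0, 13.8]
grip_width: -0.0001
finger_force: 9.2
```

Emit:
{"name": "play_rows", "arguments": {"plan": [[[0,0,0],[0,0,0],1],[[0,0,0],[0,0,0],1],[[0,0,0],[0,0,0],1],[[0,0,0],[0,0,0],1],[[0,0,0],[0,0,0],1],[[0,0,0],[0,0,0],1],[[0,0,0],[0,0,0],1],[[0,0,0],[0,0,0],1],[[0,0,0],[0,0,0],1],[[0,0,0],[0,0,0],1]]}}

```text
clock: 21.5
position: [0.38, 0.3205, 0.1214]
tool_rot: [2.779, 0.5, -2.839]
force: [-6.4, -11.5, 13.6]
grip_width: 0.0
finger_force: 9.2
```

Emit:
{"name": "play_rows", "arguments": {"plan": [[[0,0,-0.4],[0,0,0],1],[[0,0,-0.6],[0,0,0],1],[[0,0,-0.7],[0,0,0],1],[[0,0,-0.7],[0,0,0],1],[[0,0,-0.5],[0,0,0],1],[[0,0,0],[0,0,0],1],[[0,0,0],[0,0,0],1]]}}

```text
clock: 22.38
position: [0.3685, 0.2931, 0.1845]
tool_rot: [2.782, 0.489, -2.835]
force: [0.7, -0.0, 0.3]
grip_width: -0.0001
finger_force: 0.0
```

```bash
python3 - <<'E'
from h import *
f=yel("side"); cv2.imwrite("pics/side3.png",f["pixels"][:,:,::-1])
print(pose()[2]["force"],pose()[2]["qd"].round(3))
E
```

```text
side 503 theta mean 89.6 dir 88.8
[-0.44789768 -0.06946221 -0.41964757] [-0.003  0.005  0.     0.002 -0.002 -0.005  0.002]
```

View pics/side3.png

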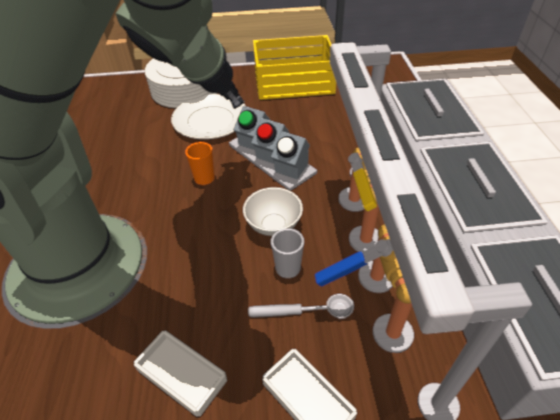

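The side picture shows the yellow handle in line with the pipes at (364,185) and all three buttons up at (247,118), (266,131) and (286,146). The bowl, tumbler, spoon, dish and blue handle are where they were, and the tool is free at (235,95).

```bash
python3 -c "
from workcell import bot; print(bot.job_done())"
```

```text
the job is handed in; nothing more can be done
None
```

Job handed in: the gas handle is open on its stop (about 90° by camera), white was pressed fully and released, and green was held down for about 2 s and released. Contact force peaked briefly at about 43 N, on the fingertips pressing green, and nothing else was touched.

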